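# Clip the hold-down weight into the tether's snap hook

### The arm

A 6-joint arm with a two-finger parallel gripper is mounted at the origin on a cart in front of the work surface, level with it; the furniture and walls round the work are solid. World frame = base frame: x ahead of the robot, y to its left, z up, the work surface at z = 0. Lengths are in m, angles in rad, forces in N, time in s.
With the tool pointing down it reaches from about 0.325 to 0.775 m from the base axis. Payload 5.5 kg.
Tool frame: the origin (TCP) lies midway between the tips of the shut fingers; the grasp point (between the pads) lies 19 mm behind it; z points along the fingers, y is the direction in which the jaws open and shut (so a half turn about z gives the same grasp; the last joint's range is limited). The gripper opens to 85 mm and grips with 20 to 120 N. Pads are 22 mm wide; open, the fingers measure 114 mm over their backs; the gripper's body (76 mm by 85 mm) begins 54 mm behind the grasp point. The pads swing forward as they close: fully open they stand 13 mm farther back than shut.
Start: joints at [1.12, 0.091, 1.231, -0, 1.82, -0.057], TCP at [0.23, 0.554, 0.231] pointing down, gripper open.
Joint ranges: [-2.87, 2.87], [-0.86, 2.18], [0.17, 2.46], [-1.51, 4.65], [0.06, 2.69], [-2.65, 2.65]. Speed limits (rad/s): [2.57, 2.57, 3.01, 3.14, 3.14, 3.14].

### API

Orientations are given as a unit quaternion [w, x, y, z].
In Python, from plant import readout, imaging, job_done, finder gives the robot as it stands. The module is installed in compiled form; this text tells all that it offers.
- The arm moves only by the tool arm_command, never from a script. Its argument "series" is a list of rows, each a list of 7 numbers: the shift along the tool's x, y, z in m, then the turn, a rotation vector about the tool's x, y, z in degrees, then the closure in counts, from 0 (fully open) to 255 (shut). A call has 1 to 20 rows; each row is the pose to reach, as a shift and turn from the pose measured when the call began, along the tool's axes at that moment; what a row does not reach only later rows make up. A row lasts 1/8 s, in which the tool goes at most 62.5 mm and 10.7 degrees, less where a joint would pass 70% of its speed; a pose out of reach is approached as far as the arm can. A call with a gripper value outside its range is refused whole. The fingers move at their own pace and stop on an object; "squeeze" is the grip in N (left out, the last holds). Time passes only in rows, so rows that repeat a pose let the fingers close. It gives the time, the measured TCP pose, the force and the opening at its end, in the units of the state.
- readout.get_obs(): the state, without advancing time (a new reading comes with each control period).
- imaging.camera(name): name is "side" or "top"; returns the picture (384x512x3 uint8, blue, green, red); there is no depth.
- imaging.camera_info(name): a dict with "fovy" (degrees; the focal length in pixels is half the picture's height over the tangent of half this angle, whatever the lens; pixels are square), "cx", "cy" (the principal point, pixels), "R" (3x3) and "t" (3): a world point X has camera coordinates R X + t. Camera axes: x right, y down, z forward; pixel columns grow to the right and rows downward; lengths in m; the calibration is good to about 2 mm. A picture is of the moment at which its call begins. camera_info takes no time and is no camera call.
- job_done(): hands the job in, once; it reports no verdict.
Trained networks look in the newest picture that a camera, given by its name, has taken for a name from the list of things; names that differ only in an ending like _2 or _b are one class to them, and where a whole thing is asked for, a point or a joint stands for the part that bears it (a point fixed in the world has none). Each returns a list of dicts, best first, with "p" (0 to 1); they miss things now and then, are a little off and sometimes report something else, mostly with a low value. They report only what shows in the picture. A call takes as long as a camera call.
- finder.outline_of(thing, camera): "region" (384x512 bool, what is visible of it) and "centre" ([column, row] as shares, 0 to 1, of the picture: columns of its width, rows of its height, amid what is visible of it).
- finder.spot_point(thing, camera): "centre" ([column, row] as shares, 0 to 1, of the picture: columns of its width, rows of its height: a listed point, or the origin of a listed thing).
The state is a dict: "time": time; "joint_positions": joint angles; "dq": joint speeds; "joint_torque": joint torques, N m; "ee_pos": TCP position; "tool_rot": TCP orientation; "wrist_force": force on the tool from outside, world axes, zero at the start; "moment": the same for the moment, N m; "width": finger opening in m.
Only numpy, scipy, OpenCV 4.12 (cv2) and the standard library are available. Lean on these libraries where they do the work, as an engineer would, in place of code of your own. Each camera call takes 0.05 s, during which the arm holds its last target.

### The job

Three steel hold-down weights stand on the welding table; only one has a staple both long enough and high enough for the snap hook on the tether bracket. Set that weight on the table in front of the hook and push it so that its staple presses the sprung gate inward and passes it, and the gate snaps fully shut behind the staple's end, through its opening. Leave the weight standing upright on the table, clipped in, and leave the other two weights and the loose things lying about where they are.

Things in the scene. Friction and masses are not known exactly. Their poses are not given: they have to be found in the camera images.
- snap_hook: Bare steel snap hook, 58 x 94 mm in plan, 10 mm bar lying level, centre 24 mm over the table, on a dark bracket bolted to the table; does not move; highest point 31 mm. Origin on the table (z = 0) below the closed gate's centre line where a staple's end best enters. +x: level, inward through the gate; +y: along the gate from its pin (y = -40 mm) to its free end (+8 mm) and the nose.
- hook_nose (a point): Centre of the hook's nose bar (10 mm) beside the gate's free end: x = 0, y = +14 mm, z = 24 mm of the hook. Its lip flares out to x = -8 mm, y = +25 mm. Fixed surroundings: the blue bench vice between the robot and the hook is 120 mm high (carry over or round it); the pole stand beyond the weights, at the left, has a clamp head 0.36 m up.
- hook_hollow (a point): Middle of the hollow of the hook, 24 mm above the table: 25 mm inward of the gate's centre line (same axes as the hook). The hollow ends at the spine, inner face x = 48 mm; below it is bare table. A staple's end should enter at y = -8 to +5 mm of the hook; at y = 0 it slips past the gate's free end at x of about 30 to 35 mm and the gate then shuts behind it.
- gate (a joint): Sprung gate of the snap hook, an 8 mm bar; rad: 0 shut, grows as it swings inward (at most 1.2). Its spring shuts it; pressing it at the free end takes about 2 N at first and 5 N wide open.
- weight_big: The right weight: dark steel block, 44 (x) x 50 (y) x 44 mm high, about 0.7 kg, with an upright staple (loop) of 7 mm bare rod on its +x face: 52 mm from the face to the centre of its upright end bar, opening 21 mm high, centred 24 mm above the table. Origin: centre of the block's underside; x towards the staple, z up. May be gripped across its 50 mm width.
- weight_big_staple (a point): Middle of the upright end bar of the right weight's staple: 74 mm along x from the block's origin, 24 mm above the underside. Axes as the block's.
- weight_low: Look-alike weight, same block and same staple length (52 mm), but its staple is low: only a 5 mm high slit, which the gate cannot enter. Origin and axes as weight_big.
- weight_short: Look-alike weight, same block and same staple height (21 mm opening), but its staple reaches only 20 mm from the face, too short to pass the gate. Origin and axes as weight_big.
- hex_nut: Loose hex nut, 24 x 27 x 14 mm, lying; origin under its centre. To be left alone.
- marker: Loose paint marker, 123 mm long, 17 mm thick, lying; origin under its middle, y along it. To be left alone.
- soapstone: Loose soapstone stick, 105 x 12 x 9 mm, lying; origin under its middle, y along it. To be left alone.
- paste_tin: Loose round tin, 69 mm wide, 44 mm high; origin under its centre. To be left alone.
- pipe_ring: Loose pipe off-cut standing on end, 48 mm wide, 34 mm high; origin under its centre. To be left alone.
- tape_measure: Loose tape measure, 62 x 79 x 36 mm, lying; origin under its centre. To be left alone.

How it is judged:
By the outcome, as a careful person would: the job done as asked, in the order asked, and still so for the second after the job is handed in, with the robot touching nothing.
It also fails if it takes over 45 s, if anything falls off the work surface, if the arm or the gripper's body presses on something with over 40 N, if the wrist force passes 120 N, or if a joint passes its speed limit or range.

## Working session

There is one attempt and no reset: what is moved stays moved. The work goes in short steps, Python scripts to look and compute and a tool call to move; the robot and the scene stay as the last step left them, time stands still between calls to the robot, and variables do not carry over. Pictures are saved under pics/ and viewed, and the job is handed in when it is done.

Besides the shell and the picture viewer there is one more tool, called after "Emit:" by a JSON object that holds its "method" and its "body". arm_command: Moves the arm, as the interface text tells. Its arguments: {"type":"object","properties":{"series":{"type":"array","items":{"type":"array","items":{"type":"number"}}},"squeeze":{"type":"number"}},"required":["series"]}

```bash
mkdir -p pics
python3 - <<'E'
from plant import readout, imaging, finder
import cv2,numpy as np
np.set_printoptions(precision=4,suppress=True)
o=readout.get_obs();print({k:np.round(v,4) for k,v in o.items()})
for n in("side","top"):
    im=imaging.camera(n);cv2.imwrite(f"pics/{n}0.png",im);i=imaging.camera_info(n);print(n,i)
E
```

```text
{'time': np.float64(0.0), 'joint_positions': array([ 1.1203,  0.0919,  1.2319,  0.    ,  1.8198, -0.0567]), 'dq': array([-0.0014, -0.0015,  0.0011, -0.0011,  0.0001,  0.0008]), 'joint_torque': array([ -0.0011, -45.873 , -41.8019,  -0.    ,   0.0114,  -0.    ]), 'ee_pos': array([0.2301, 0.5538, 0.2301]), 'tool_rot': array([-0.0003,  0.1956,  0.9807, -0.001 ]), 'wrist_force': array([-0.1416,  0.2026, -0.2152]), 'moment': array([-0.005 , -0.0173, -0.008 ]), 'width': np.float64(0.0854)}
side {'fovy': 42.15369951899331, 'cx': 263.1485360419839, 'cy': 194.3994254390149, 'R': array([[-0.9996, -0.0269, -0.009 ],
       [-0.0099,  0.6287, -0.7776],
       [ 0.0266, -0.7772, -0.6287]]), 't': array([0.6095, 0.1053, 1.101 ])}
top {'fovy': 49.85724159239641, 'cx': 252.2370739525078, 'cy': 192.4793911549402, 'R': array([[-0.0263, -0.9997,  0.0025],
       [-0.9961,  0.026 , -0.0848],
       [ 0.0847, -0.0047, -0.9964]]), 't': array([-0.035 ,  0.5851,  0.9403])}
```

View pics/side0.png

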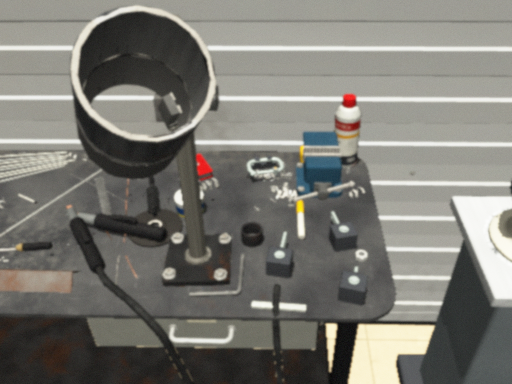

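View pics/top0.png

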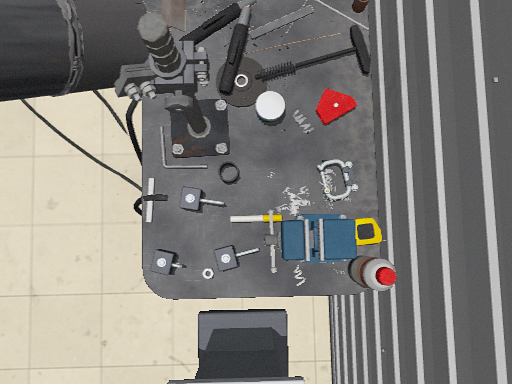

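```bash
cat > h.py <<'E'
from plant import readout, imaging, finder
import cv2,numpy as np
np.set_printoptions(precision=4,suppress=True)
def K(n):
    i=imaging.camera_info(n);f=192/np.tan(np.radians(i["fovy"])/2);return f,i["cx"],i["cy"],np.array(i["R"]),np.array(i["t"])
def back(n,u,v,z):
    f,cx,cy,R,t=K(n);d=R.T@np.array([(u-cx)/f,(v-cy)/f,1]);c=-R.T@t
    return c+d*(z-c[2])/d[2]
def proj(n,X):
    f,cx,cy,R,t=K(n);c=R@np.asarray(X)+t;return np.array([cx+f*c[0]/c[2],cy+f*c[1]/c[2]])
E
python3 - <<'E'
from h import *
imaging.camera("side");imaging.camera("top")
z={"weight_big_staple":.024,"hook_nose":.024,"hook_hollow":.024}
for th in["snap_hook","hook_nose","hook_hollow","weight_big","weight_big_staple","weight_low","weight_short"]:
  for c in("top","side"):
    for d in finder.spot_point(th,c)[:3]:
        u,v=d["centre"][0]*512,d["centre"][1]*384
        print(th,c,round(d["p"],2),round(u,1),round(v,1),back(c,u,v,z.get(th,0)))
im=cv2.imread("pics/top0.png")
cv2.imwrite("pics/w.png",cv2.resize(im[150:300,140:290],None,fx=4,fy=4,interpolation=cv2.INTER_CUBIC))
cv2.imwrite("pics/hk.png",cv2.resize(im[140:290,260:400],None,fx=4,fy=4,interpolation=cv2.INTER_CUBIC))
im=cv2.imread("pics/side0.png")
cv2.imwrite("pics/s.png",cv2.resize(im[140:310,230:390],None,fx=3.5,fy=3.5,interpolation=cv2.INTER_CUBIC))
E
```

```text
snap_hook top 0.71 319.6 174.0 [ 0.6265 -0.2137  0.    ]
snap_hook side 0.91 256.5 181.1 [ 0.6326 -0.2121  0.    ]
hook_nose top 0.68 317.5 166.9 [ 0.6404 -0.2054  0.024 ]
hook_nose side 0.7 252.3 172.3 [ 0.6431 -0.2175  0.024 ]
hook_hollow top 0.64 333.1 174.3 [ 0.6219 -0.2414  0.024 ]
hook_hollow side 0.87 258.8 167.0 [ 0.6273 -0.2408  0.024 ]
hook_hollow side 0.52 254.1 238.3 [0.6286 0.024  0.024 ]
weight_big top 0.73 226.5 257.8 [0.4326 0.0144 0.    ]
weight_big top 0.27 321.0 168.5 [ 0.6397 -0.2177  0.    ]
weight_big side 0.96 281.3 267.3 [0.5692 0.0857 0.    ]
weight_big_staple top 0.79 221.7 207.5 [0.5507 0.0217 0.024 ]
weight_big_staple top 0.49 228.3 256.1 [0.4381 0.0088 0.024 ]
weight_big_staple side 0.66 284.7 238.8 [0.5621 0.0244 0.024 ]
weight_low top 0.69 227.0 257.0 [0.4345 0.0132 0.    ]
weight_low side 0.55 341.9 245.1 [0.4355 0.0173 0.    ]
weight_low side 0.25 277.3 306.5 [0.5772 0.1887 0.    ]
weight_short top 0.67 163.2 258.1 [0.4359 0.1641 0.    ]
weight_short side 0.71 346.4 297.6 [0.4406 0.164  0.    ]
```

View pics/w.png

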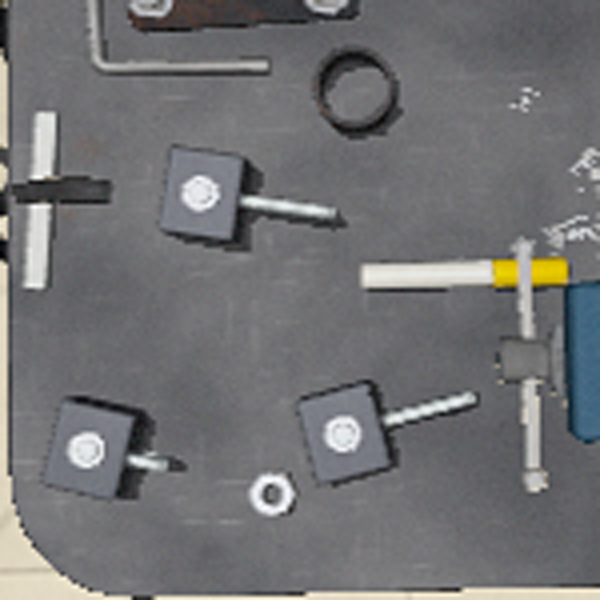

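View pics/hk.png

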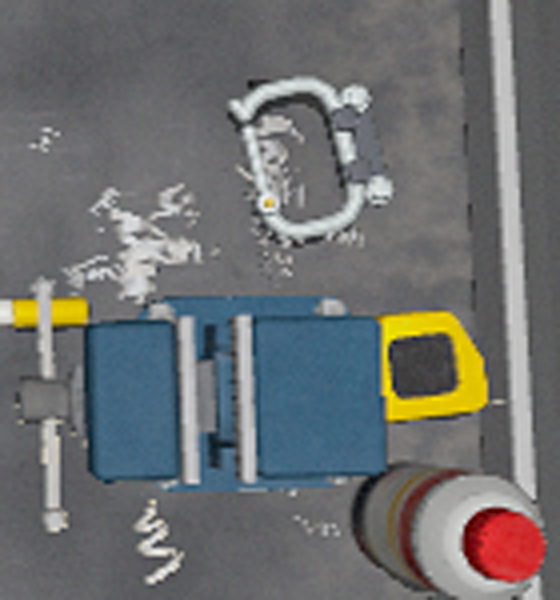

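View pics/s.png

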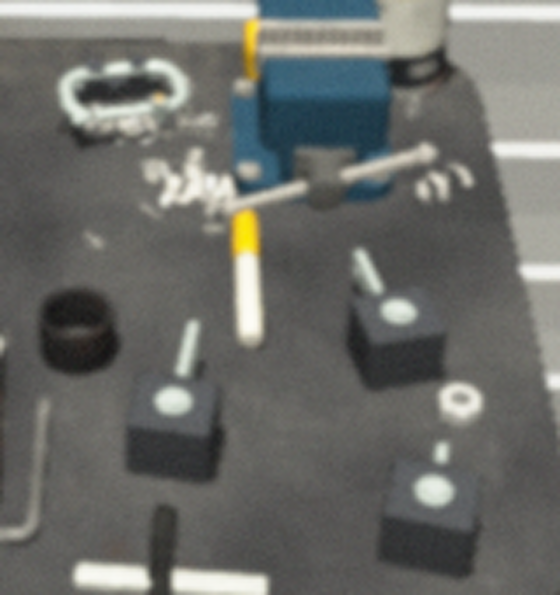

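Run:
```python
from h import *
im=cv2.imread("pics/top0.png");s=cv2.imread("pics/side0.png")
def cr(im,u,v,k=9,w=32): return cv2.resize(im[v-w:v+w,u-w:u+w],(384,384),interpolation=cv2.INTER_NEAREST)
a=np.hstack([cr(im,204,200),cr(im,240,254)]);cv2.imwrite("pics/ct.png",a)
a=np.hstack([cr(s,282,250),cr(s,340,232)]);cv2.imwrite("pics/cs.png",a)
```

```text
(no output)
```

View pics/ct.png

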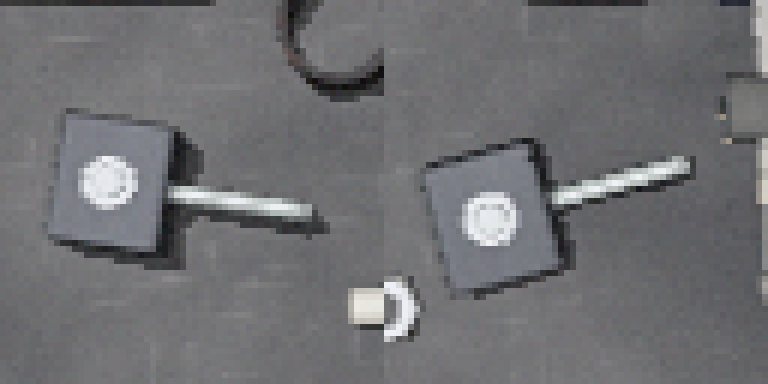

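View pics/cs.png

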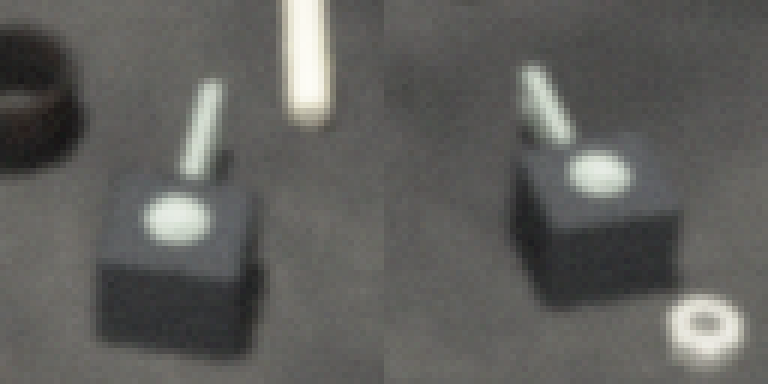

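Run:
```python
from h import *
from scipy.optimize import least_squares
for n,a,b in[("A",(224.5,203.2),(285.3,231.7)),("B",(259,249.7),(332.5,211.2)),("Aknob",(107/6+172,182/6+168),(178/6+250,218/6+218)),("Bknob",(106/6+208,219/6+222),(216/6+308,174/6+200))]:
    r=least_squares(lambda X:np.r_[proj("top",X)-a,proj("side",X)-b],[.5,0,.03]);print(n,r.x,r.fun)
# overlay hypotheses
im={"top":cv2.imread("pics/top0.png"),"side":cv2.imread("pics/side0.png")}
def w(P,R0,R1): pass
for nm,k,e in[("A",(107/6+172,182/6+168),(224.5,203.2)),("B",(106/6+208,219/6+222),(259,249.7))]:
    o=back("top",*k,.047)
    for zt in(.038,.0335,.030,.022):
        p=back("top",*e,zt-.003);d=p[:2]-o[:2];y=np.arctan2(d[1],d[0])
        E=np.r_[o[:2]+np.array([np.cos(y),np.sin(y)])*.0775,zt]
        print(nm,zt,"len",np.hypot(*d),np.degrees(y),"side end pred",proj("side",E))
```

```text
A [0.5605 0.0142 0.0355] [ 0.0126 -0.2392  0.2244  0.0232]
B [ 0.4516 -0.0624  0.0296] [ 0.0147 -0.1863  0.1863  0.0068]
Aknob [0.5729 0.0925 0.0457] [ 0.0091 -0.1795  0.1595  0.0173]
Bknob [0.4345 0.0136 0.045 ] [ 0.0079 -0.0921  0.0883  0.0017]
A 0.038 len 0.07897775785719591 -99.06535404273176 side end pred [285.6841 231.3793]
A 0.0335 len 0.07865435058212603 -98.90140009602668 side end pred [285.5428 232.8808]
A 0.03 len 0.07840326012492041 -98.77294603003648 side end pred [285.4328 234.0432]
A 0.022 len 0.07783083456247757 -98.47622902413123 side end pred [285.1811 236.6826]
B 0.038 len 0.07768417937512712 -77.33920309956837 side end pred [333.0645 208.5308]
B 0.0335 len 0.07770820534844594 -77.52415514501546 side end pred [333.0138 210.0102]
B 0.03 len 0.0777274517193496 -77.66792655220429 side end pred [332.9745 211.156 ]
B 0.022 len 0.0777732796975727 -77.9962734013774 side end pred [332.8855 213.7586]
```

Run:
```python
from h import *
im=imaging.camera("top");s=imaging.camera("side")
a=[]
for n,i,(u,v) in(("top",im,(337,181)),("side",s,(266,168))):
    w=25
    a.append(cv2.resize(i[v-w:v+w,u-w:u+w],(400,400),interpolation=cv2.INTER_CUBIC))
cv2.imwrite("pics/hz.png",np.hstack(a))
for c in("top","side"):
  for th in("snap_hook","gate","hook_nose"):
    for d in finder.outline_of(th,c)[:1]:
      ys,xs=np.nonzero(d["region"]);print(th,c,d["p"],np.array(d["centre"])*[512,384],xs.min(),xs.max(),ys.min(),ys.max(),len(xs),back(c,xs.mean(),ys.mean(),.027),cv2.minAreaRect(np.c_[xs,ys].astype(np.float32)))
```

```text
snap_hook top 0.75 [343.808  176.9088] 318 357 159 199 663 [ 0.6126 -0.2571  0.027 ] ((338.0588684082031, 178.2352752685547), (39.775840759277344, 33.469913482666016), 75.96376037597656)
gate top 0.6 [323.2768 180.5184] 322 326 173 187 43 [ 0.6082 -0.2188  0.027 ] ((324.0000305175781, 180.0), (14.55213737487793, 2.9104275703430176), 75.96376037597656)
hook_nose top 0.61 [341.8112 176.6016] 318 357 158 199 735 [ 0.6126 -0.2546  0.027 ] ((337.94122314453125, 178.2646942138672), (40.26091384887695, 33.71245193481445), 75.96376037597656)
snap_hook side 0.7 [262.5024 165.3888] 247 283 157 175 487 [ 0.6117 -0.2444  0.027 ] ((265.0112609863281, 165.1294708251953), (17.75906753540039, 36.21117401123047), 85.03025817871094)
gate side 0.57 [265.1136 172.6848] 259 271 171 173 18 [ 0.6111 -0.2161  0.027 ] ((265.03997802734375, 171.77999877929688), (1.2727923393249512, 12.0208158493042), 81.8698959350586)
hook_nose side 0.94 [265.216  165.0816] 247 284 155 175 558 [ 0.6102 -0.2446  0.027 ] ((265.3613586425781, 164.81036376953125), (19.373001098632812, 37.138824462890625), 87.51044464111328)
```

View pics/hz.png

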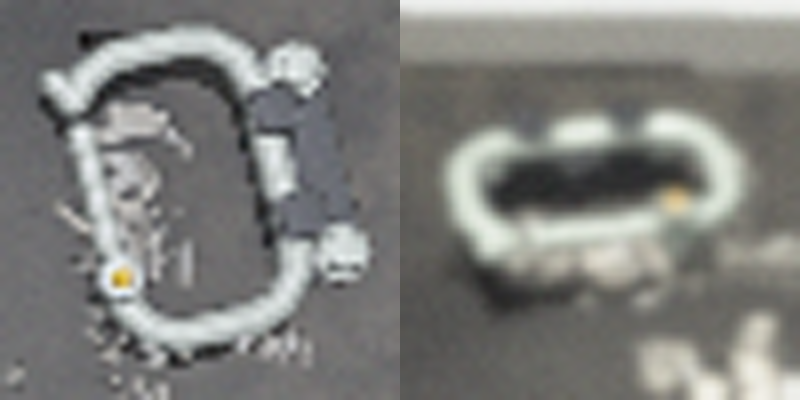

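Run:
```python
from h import *
f=lambda x,y,z:back("top",312+(x+.5)/8-.5,156+(y+.5)/8-.5,z)
pin=f(122,278,.031);ge=f(79,128,.028);lip=f(50,78,.026);nose=f(72,105,.029)
print(pin,ge,lip,nose)
d=ge-pin;y=np.arctan2(d[1],d[0]);print("len",np.hypot(*d[:2]),"gate dir deg",np.degrees(y))
fs=lambda x,y,z:back("side",241+(x-400+.5)/8-.5,143+(y+.5)/8-.5,z)
print("side pin",fs(676,198,.031),"gate end",fs(500,240,.028))
th=y
# fit: model pts (hook frame)
from scipy.optimize import least_squares
M=np.array([[0,-40],[0,8],[-6,23],[0,14.]])/1e3
P=np.array([pin,ge,lip,nose])[:,:2]
def T(q,m): 
    # +y dir angle q2 ; +x = y rotated -90
    c,s=np.cos(q[2]),np.sin(q[2]);yv=np.array([c,s]);xv=np.array([s,-c]);return q[:2]+m[:,:1]*xv+m[:,1:]*yv
r=least_squares(lambda q:(T(q,M)-P).ravel(),[.63,-.21,0]);print(r.x[:2],np.degrees(r.x[2]),r.fun.reshape(-1,2)*1000)
im=cv2.imread("pics/hz.png")
full=[("top",312,156,0),("side",241,143,400)]
q=r.x
n=np.array([[0,y]for y in np.linspace(-40,8,20)]+[[48,y] for y in np.linspace(-30,20,10)]+[[25,0],[0,14],[-8,25]])/1e3
for c,u0,v0,o in full:
    for p in T(q,n):
        u,v=proj(c,[*p,.024]);cv2.circle(im,(int((u-u0+.5)*8+o),int((v-v0+.5)*8)),2,(0,0,255),-1)
cv2.imwrite("pics/hz2.png",im)
```

```text
[ 0.5839 -0.2237  0.031 ] [ 0.6286 -0.2135  0.028 ] [ 0.6438 -0.206   0.026 ] [ 0.6353 -0.2116  0.029 ]
len 0.04575808132226677 gate dir deg 12.864831701113047
side pin [ 0.5852 -0.2304  0.031 ] gate end [ 0.6408 -0.211   0.028 ]
[ 0.622  -0.2154] 11.864137359720978 [[-1.1129  0.0701]
 [ 1.2522 -0.2496]
 [-0.5683  1.1427]
 [ 0.429  -0.9633]]
```

View pics/hz2.png

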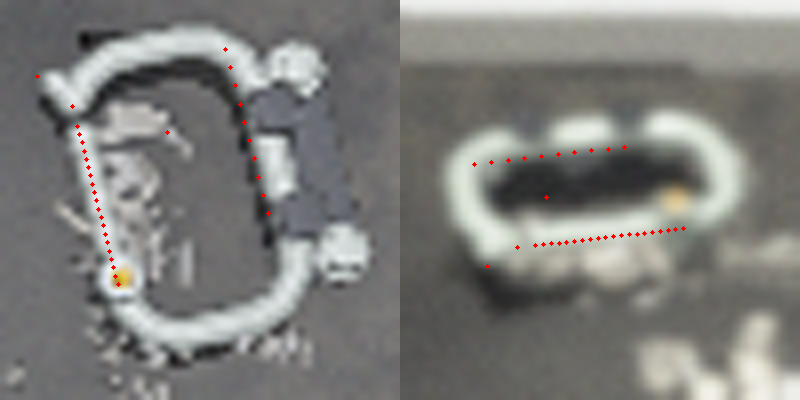

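Run:
```python
from h import *
print("vice top corners",back("top",282,219.5,.12),back("top",356,219.5,.12),"base",back("top",300,214,.01),back("top",345,214,.01), "bar end",back("top",271,210,.07))
print("tin/hood lim ring",back("top",228,172,.034),"marker",back("top",230,218,.017),back("top",282,218,.017))
o=[back("top",*k,z) for k,z in(((107/6+172,182/6+168),.047),((111/6+171.5,182/6+167.5),.044))];print(o)
print("clamp head?",back("top",150,60,.36),back("top",185,100,.36), back("top",200,125,.1))
```

```text
vice top corners [ 0.5174 -0.1107  0.12  ] [ 0.5134 -0.2657  0.12  ] base [ 0.5312 -0.1619  0.01  ] [ 0.5284 -0.2683  0.01  ] bar end [ 0.54   -0.0907  0.07  ]
tin/hood lim ring [0.6324 0.0047 0.034 ] marker [0.526  0.0033 0.017 ] [ 0.5228 -0.1185  0.017 ]
[array([0.5724, 0.0923, 0.047 ]), array([0.5737, 0.0923, 0.044 ])]
clamp head? [0.7675 0.1056 0.36  ] [0.7021 0.0517 0.36  ] [0.7284 0.0602 0.1   ]
```

```bash
cat >> h.py <<'E'
from scipy.spatial.transform import Rotation as Ro
def mv(x,y,z,phi):
    o=readout.get_obs();q=o["tool_rot"];R=Ro.from_quat([q[1],q[2],q[3],q[0]])
    a=np.radians(phi);yv=np.array([np.cos(a),np.sin(a),0]);zv=np.array([0,0,-1.]);xv=np.cross(yv,zv)
    T=Ro.from_matrix(np.c_[xv,yv,zv])
    p=np.array(o["ee_pos"])
    print("t",round(float(o["time"]),2),"pos",p,"yphi",np.degrees(np.arctan2(*R.as_matrix()[[1,0],1])),"F",o["wrist_force"],"w",o["width"])
    print("row",R.inv().apply(np.array([x,y,z])-p),(R.inv()*T).as_rotvec(degrees=True))
E
python3 -c "
from h import *
mv(.5725,.0925,.13,-9)"
```

```text
t 1.3 pos [0.2302 0.5541 0.2313] yphi 67.43551134119573 F [-0.0475  0.0559  0.0568] w 0.08549625601773828
row [-0.4932 -0.2949  0.1013] [-0.0007  0.0009 76.4355]
```

Emit:
{"method": "arm_command", "body": {"series": [[-0.493, -0.295, 0, 0, 0, 76.4, 0], [-0.493, -0.295, 0, 0, 0, 76.4, 0], [-0.493, -0.295, 0, 0, 0, 76.4, 0], [-0.493, -0.295, 0, 0, 0, 76.4, 0], [-0.493, -0.295, 0, 0, 0, 76.4, 0], [-0.493, -0.295, 0, 0, 0, 76.4, 0], [-0.493, -0.295, 0, 0, 0, 76.4, 0], [-0.493, -0.295, 0.05, 0, 0, 76.4, 0], [-0.493, -0.295, 0.101, 0, 0, 76.4, 0], [-0.493, -0.295, 0.101, 0, 0, 76.4, 0], [-0.493, -0.295, 0.101, 0, 0, 76.4, 0], [-0.493, -0.295, 0.101, 0, 0, 76.4, 0], [-0.493, -0.295, 0.101, 0, 0, 76.4, 0]], "squeeze": 40}}

```text
time: 2.92
ee_pos: [0.5728, 0.0936, 0.1325]
tool_rot: [0.001, 0.76, 0.65, 0.001]
wrist_force: [-0.2, -0.2, -0.1]
width: 0.0854
```

```bash
python3 -c "
from h import *
mv(.5725,.0925,.011,-9)
cv2.imwrite('pics/s1.png',cv2.resize(imaging.camera('side')[140:310,200:390],None,fx=3.5,fy=3.5,interpolation=cv2.INTER_CUBIC))
cv2.imwrite('pics/t1.png',cv2.resize(imaging.camera('top')[130:300,130:300],None,fx=3.5,fy=3.5,interpolation=cv2.INTER_CUBIC))
"
```

```text
t 2.92 pos [0.5728 0.0936 0.1325] yphi -8.886713126440835 F [-0.2207 -0.2186 -0.1156] w 0.08538912767188586
row [-0.0012 -0.0005  0.1215] [ 0.1797 -0.0623  0.1134]
```

View pics/s1.png

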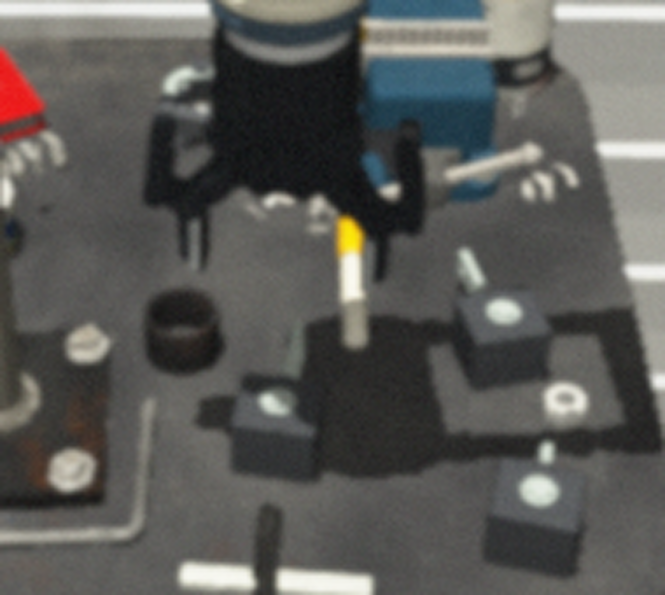

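View pics/t1.png

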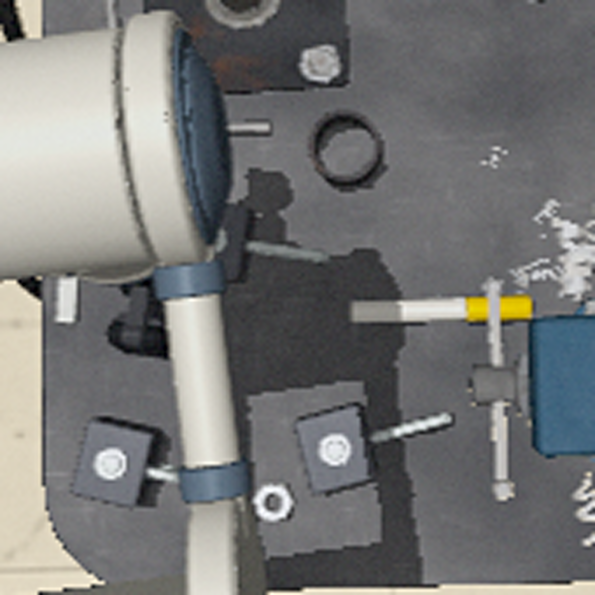

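Emit:
{"method": "arm_command", "body": {"series": [[-0.001, 0, 0.05, 0, 0, 0, 0], [-0.001, 0, 0.09, 0, 0, 0, 0], [-0.001, 0, 0.121, 0, 0, 0, 0], [-0.001, 0, 0.121, 0, 0, 0, 0], [-0.001, 0, 0.121, 0, 0, 0, 60], [-0.001, 0, 0.121, 0, 0, 0, 120], [-0.001, 0, 0.121, 0, 0, 0, 160], [-0.001, 0, 0.121, 0, 0, 0, 200], [-0.001, 0, 0.121, 0, 0, 0, 255], [-0.001, 0, 0.121, 0, 0, 0, 255], [-0.001, 0, 0.121, 0, 0, 0, 255]], "squeeze": 40}}

```text
time: 4.4
ee_pos: [0.5744, 0.0929, 0.0139]
tool_rot: [0.002, 0.76, 0.65, 0.003]
wrist_force: [-0.1, 0.2, 6.4]
width: 0.0494
```

Emit:
{"method": "arm_command", "body": {"series": [[0, 0, -0.03, 0, 0, 0, 255], [0, 0, -0.08, 0, 0, 0, 255], [0, 0, -0.11, 0, 0, 0, 255], [0, 0, -0.11, 0, 0, 0, 255], [0, 0, -0.11, 0, 0, 0, 255]], "squeeze": 60}}

```text
time: 5.03
ee_pos: [0.5723, 0.0926, 0.1209]
tool_rot: [0.001, 0.76, 0.65, 0.001]
wrist_force: [-1.0, 0.1, -9.3]
width: 0.0486
```

```bash
python3 -c "
from h import *
mv(.600,-.115,.12,12)
"
```

```text
t 5.03 pos [0.5723 0.0926 0.1209] yphi -8.879099199494343 F [-1.0194  0.0735 -9.2917] w 0.04864312945715
row [-0.2008  0.0594  0.0008] [  0.1625  -0.0358 -20.879 ]
```

Emit:
{"method": "arm_command", "body": {"series": [[-0.05, 0.015, 0, 0, 0, -5, 255], [-0.1, 0.03, 0, 0, 0, -10, 255], [-0.15, 0.045, 0, 0, 0, -16, 255], [-0.2, 0.059, 0, 0, 0, -21, 255], [-0.2, 0.059, 0, 0, 0, -21, 255], [-0.2, 0.059, 0, 0, 0, -21, 255], [-0.2, 0.059, 0, 0, 0, -21, 255]]}}

```text
time: 5.9
ee_pos: [0.5992, -0.1128, 0.1194]
tool_rot: [-0.0, 0.628, 0.778, 0.001]
wrist_force: [0.3, 0.5, -7.7]
width: 0.0492
```

```bash
python3 -c "
from h import *
mv(.600,-.115,.06,12)
for n,u,v in(('top',290,170),('side',280,190)):
    cv2.imwrite(f'pics/{n}2.png',cv2.resize(imaging.camera(n)[v-60:v+60,u-75:u+75],None,fx=5,fy=5,interpolation=cv2.INTER_CUBIC))
"
```

```text
t 5.9 pos [ 0.5992 -0.1128  0.1194] yphi 12.185978928231837 F [ 0.253   0.4623 -7.6964] w 0.04918868175749028
row [-0.0024  0.0002  0.0594] [ 0.0518 -0.0859  0.186 ]
```

View pics/top2.png

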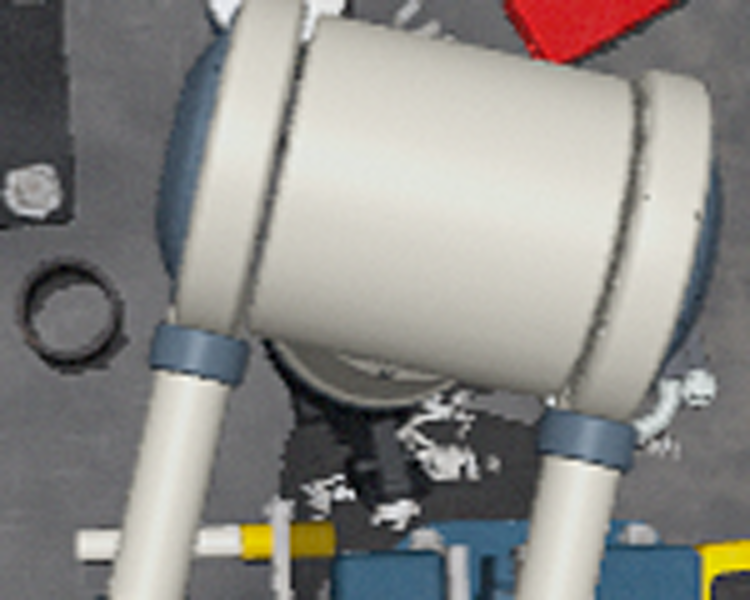

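View pics/side2.png

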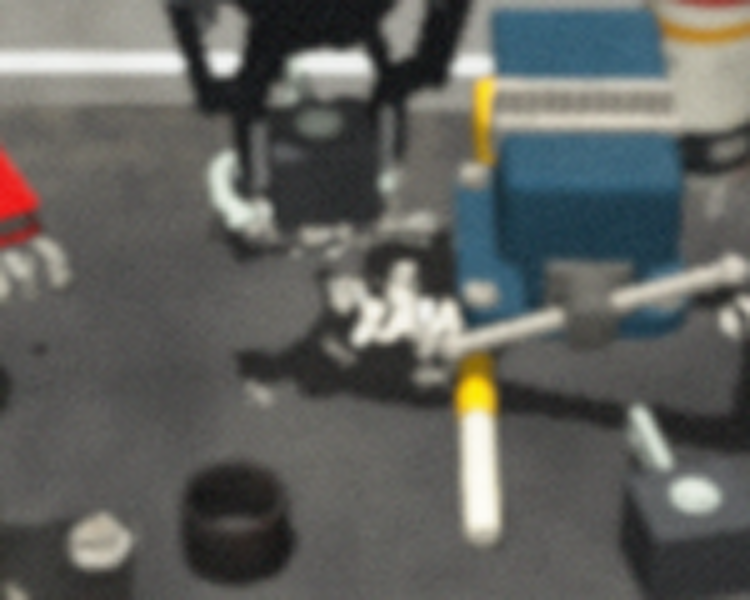

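Emit:
{"method": "arm_command", "body": {"series": [[-0.002, 0, 0.05, 0, 0, 0, 255], [-0.002, 0, 0.09, 0, 0, 0, 255], [-0.002, 0, 0.1, 0, 0, 0, 255], [-0.002, 0, 0.104, 0, 0, 0, 255], [-0.002, 0, 0.106, 0, 0, 0, 255], [-0.002, 0, 0.106, 0, 0, 0, 255], [-0.002, 0, 0.106, 0, 0, 0, 255]]}}

```text
time: 6.88
ee_pos: [0.6009, -0.1149, 0.0156]
tool_rot: [0.001, 0.628, 0.778, 0.001]
wrist_force: [-0.1, 0.0, -8.1]
width: 0.0493
```

Emit:
{"method": "arm_command", "body": {"series": [[0, 0, 0.002, 0, 0, 0, 255], [0, 0, 0.003, 0, 0, 0, 255], [0, 0, 0.003, 0, 0, 0, 255]]}}

```text
time: 7.25
ee_pos: [0.6013, -0.1151, 0.0141]
tool_rot: [0.002, 0.628, 0.778, 0.002]
wrist_force: [-3.6, -0.2, 2.1]
width: 0.0491
```

Emit:
{"method": "arm_command", "body": {"series": [[0, 0, 0, 0, 0, 0, 80], [0, 0, 0, 0, 0, 0, 80], [0, 0, 0, 0, 0, 0, 80], [0, 0, -0.05, 0, 0, 0, 80], [0, 0, -0.1, 0, 0, 0, 80], [0.05, 0, -0.12, 0, 0, 0, 80], [0.11, 0, -0.12, 0, 0, 0, 80], [0.17, 0, -0.12, 0, 0, 0, 80], [0.22, 0, -0.12, 0, 0, 0, 80], [0.22, 0, -0.12, 0, 0, 0, 80]]}}

```text
time: 8.5
ee_pos: [0.5535, 0.1033, 0.1341]
tool_rot: [0.002, 0.626, 0.78, 0.002]
wrist_force: [-0.1, 0.1, -0.0]
width: 0.0587
```

```bash
python3 -c "
from h import *
mv(.6013,-.1151,.0141,12)
for n,u,v in(('top',310,180),('side',280,190)):
    im=imaging.camera(n);cv2.imwrite(f'pics/{n}3_raw.png',im)
    cv2.imwrite(f'pics/{n}3.png',cv2.resize(im[v-35:v+35,u-50:u+50],None,fx=8,fy=8,interpolation=cv2.INTER_CUBIC))
"
```

```text
t 8.5 pos [0.5535 0.1033 0.1341] yphi 12.488180949436867 F [-0.0991  0.1293 -0.048 ] w 0.058693250213280805
row [-0.2235 -0.0013  0.1201] [0.3389 0.0069 0.4882]
```

View pics/top3.png

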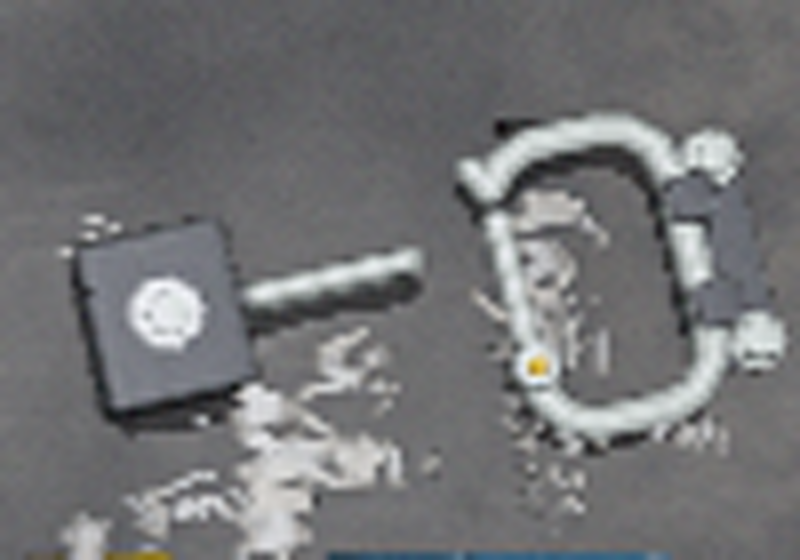

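View pics/side3.png

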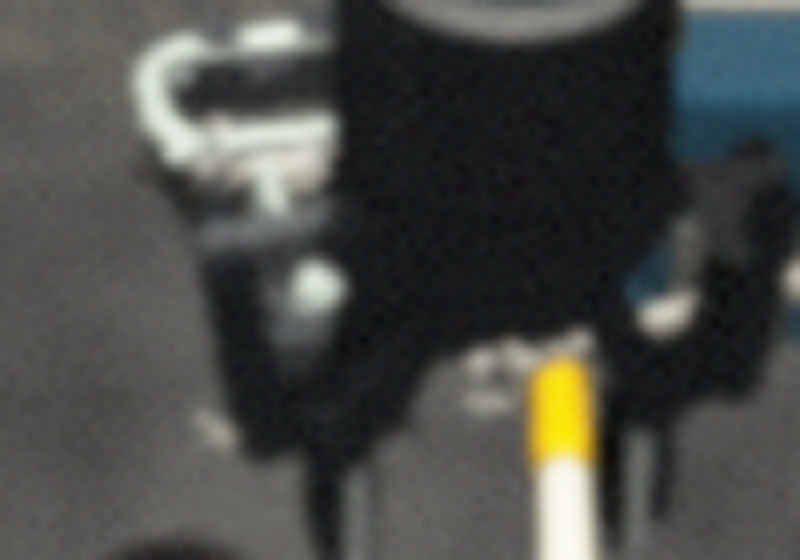

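Run:
```python
from h import *
f=lambda x,y,z:back("top",260+(x+.5)/8-.5,145+(y+.5)/8-.5,z)[:2]
knob=f(167,313,.047);tip=f(421,257,.038);rb=f(250,297,.040)
cor=[f(*c,.044) for c in((76,248),(215,222),(260,377),(110,412))]
pin=f(537,366,.031);ge=f(495,215,.028);lip=f(464,166,.026)
print("knob",knob,"blk ctr",np.mean(cor,0),"tip",tip, "len",np.hypot(*(tip-knob)))
dg=lambda d:np.degrees(np.arctan2(d[1],d[0]))
print("yaw knob-tip",dg(tip-knob),"rod",dg(tip-rb),"edges",dg(cor[1]-cor[0]),dg(cor[2]-cor[3]),dg(cor[0]-cor[3])-90,dg(cor[1]-cor[2])-90)
print("gate dir",dg(ge-pin),dg(lip-pin), "(expect lip ang: gate+7)")
q=np.array([.622,-.2154]);a=np.radians(11.9)
for ga in(11.9,12.9):
    a=np.radians(ga);yv=np.array([np.cos(a),np.sin(a)]);xv=np.array([yv[1],-yv[0]])
    o=pin+.040*yv
    print(ga,"origin",o,"lip in hook",(lip-o)@xv,(lip-o)@yv,"tip",(tip-o)@xv,(tip-o)@yv,"knob",(knob-o)@xv,(knob-o)@yv)
```

```text
knob [ 0.6005 -0.1153] blk ctr [ 0.6004 -0.115 ] tip [ 0.6159 -0.1899] len 0.07617317329928264
yaw knob-tip -78.41085204751045 rod -78.0847300881098 edges -80.82890240355623 -78.3407256340768 -80.06337768016452 -75.80444103572266
gate dir 12.41765242498881 16.772003133122322 (expect lip ang: gate+7)
11.9 origin [ 0.6231 -0.2152] lip in hook -0.005311889332562067 0.022318299858772452 tip -0.0262321991755034 -0.0018735486689373867 knob -0.10240425140360851 -0.001460281392985493
12.9 origin [ 0.6229 -0.2145] lip in hook -0.004223476008472181 0.02240151373144028 tip -0.02556280555986943 -0.0014215405103900247 knob -0.10171604390700544 0.00032104943760091287
```

Emit:
{"method": "arm_command", "body": {"series": [[-0.06, 0, 0, 0, 0, 0, 60], [-0.12, -0.001, 0, 0, 0, 0, 60], [-0.18, -0.001, 0, 0, 0, 0.4, 60], [-0.223, -0.001, 0, 0, 0, 0.4, 60], [-0.223, -0.001, 0, 0, 0, 0.4, 60], [-0.223, -0.001, 0.03, 0, 0, 0.4, 60], [-0.223, -0.001, 0.05, 0, 0, 0.4, 60], [-0.223, -0.001, 0.05, 0, 0, 0.4, 60], [-0.223, -0.001, 0.05, 0, 0, 0.4, 60]]}}

```text
time: 9.72
ee_pos: [0.6013, -0.1178, 0.0852]
tool_rot: [0.003, 0.63, 0.777, 0.002]
wrist_force: [0.2, -0.8, -0.2]
width: 0.0652
```

```bash
python3 -c "
from h import *
mv(.6013,-.1151,.0141,12)"
```

```text
t 9.72 pos [ 0.6013 -0.1178  0.0852] yphi 11.899032181879749 F [ 0.1729 -0.7989 -0.1567] w 0.06523033655509541
row [0.0028 0.0001 0.0711] [ 0.3719  0.1129 -0.1013]
```

Emit:
{"method": "arm_command", "body": {"series": [[0.0025, 0, 0.03, 0.3, 0, 0, 60], [0.0025, 0, 0.06, 0.3, 0, 0, 60], [0.0025, 0, 0.07, 0.3, 0, 0, 60], [0.0025, 0, 0.071, 0.3, 0, 0, 60], [0.0025, 0, 0.071, 0.3, 0, 0, 150], [0.0025, 0, 0.071, 0.3, 0, 0, 255], [0.0025, 0, 0.071, 0.3, 0, 0, 255], [0.0025, 0, 0.071, 0.3, 0, 0, 255], [0.0025, 0, 0.071, 0.3, 0, 0, 255]], "squeeze": 50}}

```text
time: 10.85
ee_pos: [0.6021, -0.1157, 0.0163]
tool_rot: [0.002, 0.63, 0.777, 0.0]
wrist_force: [-2.5, -0.3, 6.2]
width: 0.0491
```

```bash
python3 -c "
from h import *
mv(.6013+.0015-.0078*0,-.1151,.0141,12)"
```

```text
t 10.85 pos [ 0.6021 -0.1157  0.0163] yphi 11.896426007592726 F [-2.4739 -0.3376  6.1622] w 0.049135744245618805
row [0.0005 0.0008 0.0022] [ 0.2033  0.188  -0.1039]
```

Emit:
{"method": "arm_command", "body": {"series": [[-0.005, 0.001, 0, 0, 0, 0, 255], [-0.012, 0.001, 0, 0, 0, 0, 255], [-0.02, 0.001, 0, 0, 0, 0, 255], [-0.02, 0.001, 0, 0, 0, 0, 255]]}}

```text
time: 11.35
ee_pos: [0.6076, -0.1359, 0.0163]
tool_rot: [0.003, 0.63, 0.776, 0.0]
wrist_force: [0.6, 1.2, -1.5]
width: 0.0492
```

```bash
python3 -c "
from h import *
mv(.6013,-.1151,.0141,12)
for n,u,v in(('top',310,180),('side',280,180)):
    im=imaging.camera(n)
    cv2.imwrite(f'pics/{n}4.png',cv2.resize(im[v-35:v+35,u-50:u+50],None,fx=8,fy=8,interpolation=cv2.INTER_CUBIC))
"
```

```text
t 11.35 pos [ 0.6076 -0.1359  0.0163] yphi 11.859857391516256 F [ 0.5827  1.222  -1.4523] w 0.04922504805567247
row [ 0.0217 -0.0019  0.0021] [ 0.2352  0.2363 -0.1406]
```

View pics/top4.png

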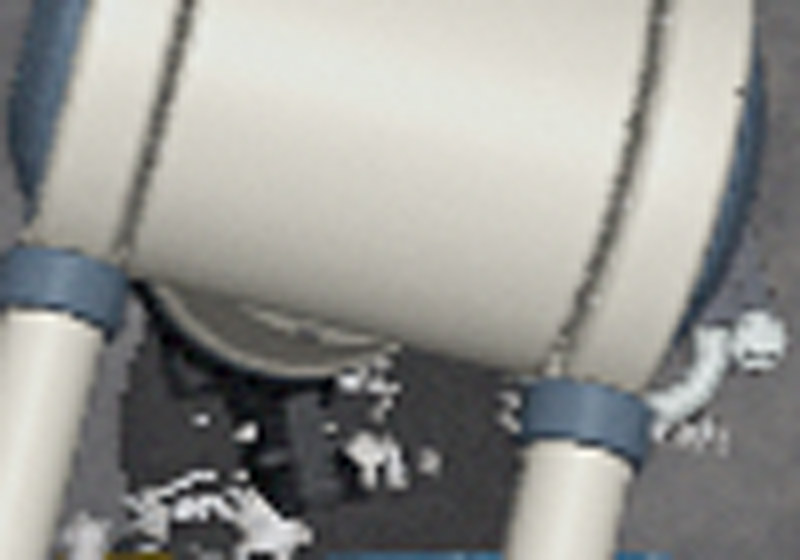

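View pics/side4.png

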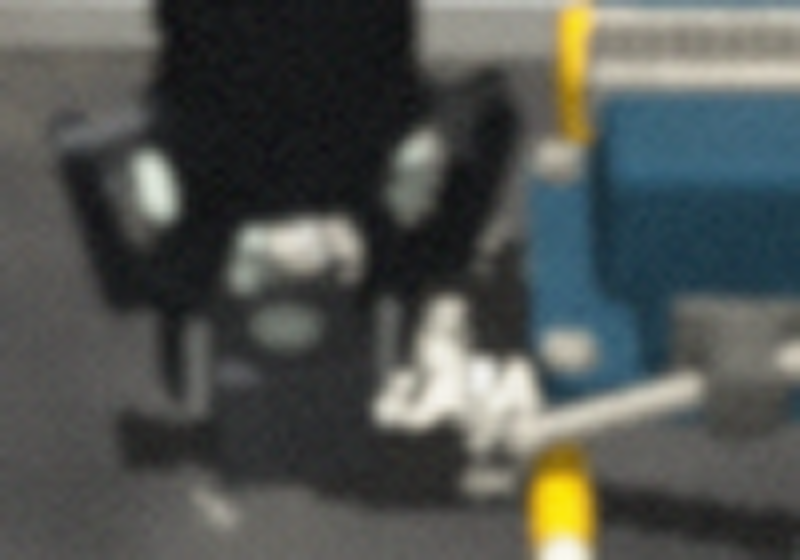

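Emit:
{"method": "arm_command", "body": {"series": [[-0.006, 0, 0.0005, 0, 0, 0, 255], [-0.012, 0, 0.0005, 0, 0, 0, 255], [-0.018, 0, 0.0005, 0, 0, 0, 255], [-0.024, 0, 0.0005, 0, 0, 0, 255], [-0.024, 0, 0.0005, 0, 0, 0, 255]]}}

```text
time: 12.08
ee_pos: [0.6126, -0.1577, 0.0164]
tool_rot: [0.002, 0.63, 0.777, 0.001]
wrist_force: [-0.9, 8.0, 3.2]
width: 0.0491
```

```bash
python3 -c "
from h import *
mv(.6013,-.1151,.0141,12)"
```

```text
t 12.07 pos [ 0.6126 -0.1577  0.0164] yphi 11.934485018299677 F [-0.86    8.0106  3.1574] w 0.04907218279060822
row [ 0.0441 -0.0023  0.0022] [ 0.2628  0.1037 -0.0658]
```

Emit:
{"method": "arm_command", "body": {"series": [[-0.006, 0, 0, 0, 0, 0, 255], [-0.012, 0, 0, 0, 0, 0, 255], [-0.018, 0, 0, 0, 0, 0, 255], [-0.018, 0, 0, 0, 0, 0, 255]]}}

```text
time: 12.58
ee_pos: [0.6167, -0.1751, 0.0164]
tool_rot: [0.002, 0.63, 0.777, 0.002]
wrist_force: [2.2, 3.2, -0.1]
width: 0.0491
```

Emit:
{"method": "arm_command", "body": {"series": [[-0.003, 0, 0, 0, 0, 0, 255], [-0.006, 0, 0, 0, 0, 0, 255], [-0.006, 0, 0, 0, 0, 0, 255]]}}

```text
time: 12.95
ee_pos: [0.6177, -0.1809, 0.0164]
tool_rot: [0.002, 0.63, 0.777, 0.002]
wrist_force: [-0.9, 3.8, 0.4]
width: 0.049
```

```bash
python3 -c "
from h import *
mv(.6013,-.1151,.0141,12)"
```

```text
t 12.95 pos [ 0.6177 -0.1809  0.0164] yphi 11.93812075131149 F [-0.9342  3.7616  0.3794] w 0.04902455908876439
row [ 0.0678 -0.0025  0.0022] [ 0.2821  0.0728 -0.0621]
```

Emit:
{"method": "arm_command", "body": {"series": [[0, 0, 0, 0, 0, 0, 80], [0, 0, 0, 0, 0, 0, 80], [0, 0, 0, 0, 0, 0, 80], [0, 0, 0, 0, 0, 0, 80], [0, 0, -0.05, 0, 0, 0, 80], [0, 0, -0.1, 0, 0, 0, 80], [0.06, 0, -0.12, 0, 0, 0, 80], [0.12, 0, -0.12, 0, 0, 0, 80], [0.18, 0, -0.12, 0, 0, 0, 80], [0.24, 0, -0.12, 0, 0, 0, 80], [0.27, 0, -0.12, 0, 0, 0, 80], [0.27, 0, -0.12, 0, 0, 0, 80]]}}

```text
time: 14.45
ee_pos: [0.5609, 0.0853, 0.1363]
tool_rot: [0.002, 0.628, 0.778, 0.002]
wrist_force: [0.4, 0.3, -0.0]
width: 0.0584
```

```bash
python3 -c "
from h import *
mv(.6013,-.1151,.0141,12)
for n,u,v in(('top',325,180),('side',265,175)):
    im=imaging.camera(n);cv2.imwrite(f'pics/{n}5_raw.png',im)
    cv2.imwrite(f'pics/{n}5.png',cv2.resize(im[v-30:v+30,u-40:u+40],None,fx=10,fy=10,interpolation=cv2.INTER_CUBIC))
"
```

```text
t 14.45 pos [0.5609 0.0853 0.1363] yphi 12.142526344362048 F [ 0.3602  0.2568 -0.0098] w 0.058358379643585534
row [-0.2043 -0.0033  0.1224] [0.3118 0.0629 0.1424]
```

View pics/top5.png

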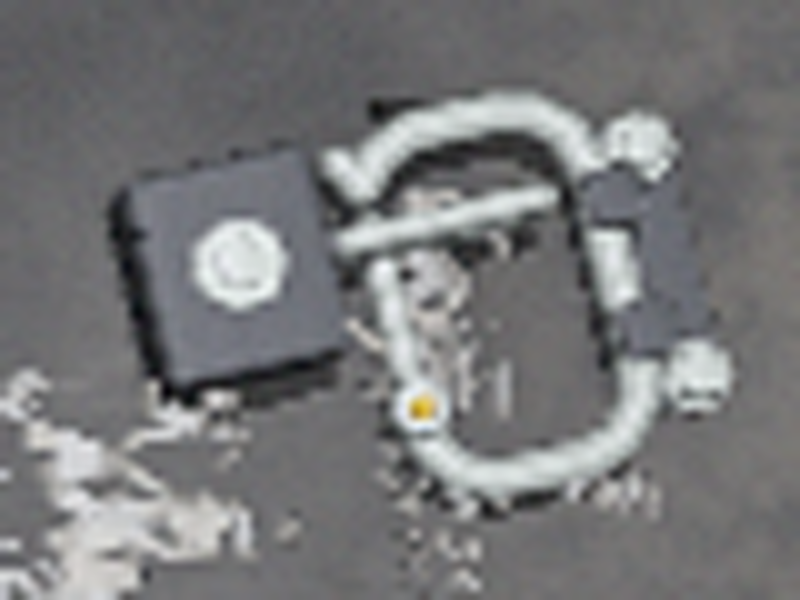

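View pics/side5.png

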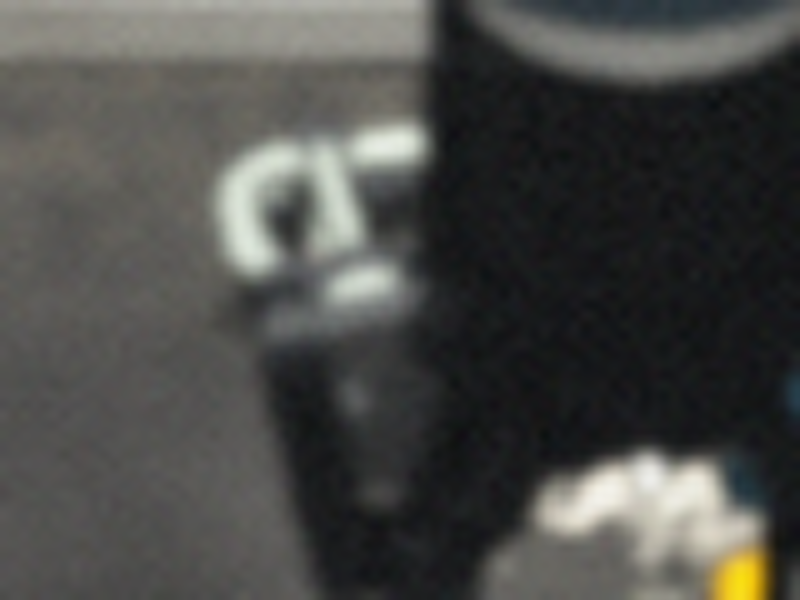

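View pics/top5_raw.png

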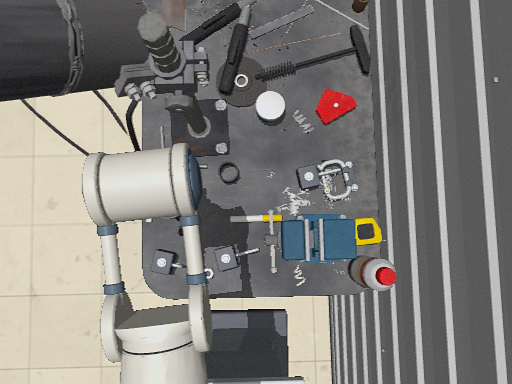

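Run:
```python
from h import *
a=cv2.imread("pics/top3_raw.png");b=cv2.imread("pics/top5_raw.png")
w=lambda i:cv2.resize(i[162:196,312:346],(400,400),interpolation=cv2.INTER_NEAREST)
cv2.imwrite("pics/cmp.png",np.hstack([w(a),w(b)]))
f=lambda x,y,z:back("top",285+(x+.5)/10-.5,150+(y+.5)/10-.5,z)[:2]
tip=f(555,192,.038);kn=f(240,262,.047);pin=f(421,407,.031)
al=np.radians(12.4);yv=np.array([np.cos(al),np.sin(al)]);xv=np.array([yv[1],-yv[0]]);o=pin+.04*yv
for p in(tip,kn):print((p-o)@xv,(p-o)@yv)
print(np.degrees(np.arctan2(*(tip-kn)[::-1])))
for r in range(176,186): print(r,a[r,316:332].sum(1)//3,b[r,316:332].sum(1)//3) if r in(178,181,184) else 0
from plant import finder
```

```text
0.04152593893013027 0.0006102392656072002
-0.03496712334444528 0.0015270936763408828
-78.28672074460515
178 [108 106 105 108  96  98 179 211 186 143 190 187 187 169 151 164] [113 116  96  44  53 101 181 210 187 141 189 189 186 169 150 167]
181 [108 105 109 139 107  89 105 194 224 187 180 184 183 167  96 104] [115 114 112 107 110  94 102 198 223 187 183 182 183 169  91 101]
184 [109 114 110 110 103 143 191 169 203 229 185 172 109 124 134 116] [120 112 100  97  94 142 192 170 205 228 187 174 106 126 136 119]
```

View pics/cmp.png

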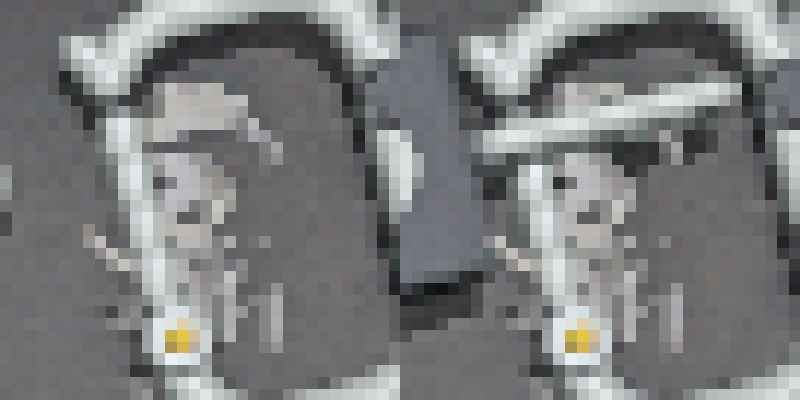

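```bash
python3 -c "
from plant import job_done
job_done()"
```

```text
the job is handed in; nothing more can be done
```

The right weight is clipped into the snap hook and standing upright on the table. I handed the job in at about 14.5 s of the 45 s allowed.

**Choosing the weight:** I picked the one whose staple was both long and high. Its staple top triangulated to about 36 mm, against about 30 mm for the look-alike with the low staple. The networks disagreed: in the top picture their best match for weight_big was the look-alike. The side picture (0.96) and the staple detection supported my choice. After set-down, the staple's shadow was clearly separate from it, as a tall loop's would be.

**Pushing it in:** I set it down in front of the hook and backed off to check alignment from above. I then regripped it and slid it in along the table. The push force rose to 8 N with the gate open, then fell to about 4 N once the staple was past.

**Last checks:**
- **Gate:** in the top picture the visible part of the gate matches the earlier shut-gate picture almost pixel for pixel. Its free end is hidden under the staple, so I could not see that part directly.
- **Staple:** its end bar is about 38 mm inside the gate and within about 1 mm of the ideal entry line.
- **Surroundings:** the gripper is clear and reads no force. The things still in view (the other two weights, the marker and the ring) look to be where they were. I judged this by eye and did not measure it, and the arm hid part of the table, including the soapstone.
- **Calibration:** the side camera put the hook about 3 mm off from where the top camera did. I used the top camera alone for the final alignment.

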